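# Roll a candled agate block off the light box, window up

### The job

The sawn agate block on the light box has been candled; now it has to stand on the draining mat with its polished window, the pale face with the dark moss markings, facing up for grading. Do not lift it and do not knock it off: slide it slowly and gently over the edge of the light box so that it tips over the step and comes down on its next face, wholly on the mat and left standing by itself. The honey slice, the loupe and the two bangles stay where they are.

Things in the scene. Friction and masses are not known exactly. Their poses are not given: they have to be found in the camera images.
- block_center (a point): centre of the sawn milky-grey agate block, 84 x 68 x 60 mm (its x, y, z), 0.7-1 kg, loose, lying on the light box with its z up. +y face: polished window (pale, dark moss spots); +z face: brown natural skin; -y face: plain sawn, towards the mat at the start (within 15 degrees). This point is 30 mm above the diffuser at the start, and 34 mm above the mat's top when the block stands as wanted, +y up
- lightbox: aluminium light box, flush white diffuser, fixed, 340 x 220 x 44 mm (its x, y, z); origin at the centre of its underside, on the table; its top is 44 mm above that. The edge to tip over is the long top edge on its -y side: at y = -110 mm in its frame, along its x, no rim. It may be touched. Its heading varies widely: the mat side may face left, right or the robot
- mat: grey ribbed draining mat, fixed, 340 x 180 x 6 mm (its x, y, z), lying on the table along the -y side of the light box with a gap of 3 mm and the same heading; origin at the centre of its underside, top 6 mm above it, so the step down from the light box is 38 mm. Pushed slowly (3 to 8 cm/s) until its middle is past the edge, the block turns over by itself onto its -y face
- slice_center (a point): bystander: centre of a honey-coloured agate slice 42 x 58 x 18 mm, loose, lying near one of the two back (+y) corners of the light box
- loupe_center (a point): bystander: a folding loupe, steel cover and black lens, 28 x 59 x 16 mm over all, loose, lying near the other back corner of the light box; the point is 8 mm above the diffuser
- bangle_a_center (a point): bystander: centre of a white bangle, outer diameter 74, inner 56, width 14 mm, loose, lying flat on the mat near one of its two ends (+x or -x)
- bangle_b_center (a point): bystander: centre of a honey bangle of the same size, lying flat on the mat near the other end of the mat

How it is judged:
By the outcome, as a careful person would: the job done as asked, in the order asked, and still so for the second after the job is handed in, with the robot touching nothing.
It also fails if it takes over 38 s, if anything falls off the work surface, if the arm or the gripper's body presses on something with over 40 N, if the wrist force passes 120 N, or if a joint passes its speed limit or range.

### The arm

A 6-joint arm with a two-finger parallel gripper is mounted at the origin on the work surface. World frame = base frame: x ahead of the robot, y to its left, z up, the work surface at z = 0. Lengths are in m, angles in degrees, forces in N, time in s.
With the tool pointing down it reaches from about 0.275 to 1 m from the base axis. Payload 8.4 kg.
Tool frame: the origin (TCP) lies on the centre line of the jaws, within the pads' length; the fingertips stand 22 mm ahead of it and the grasp point (between the pads) lies 3 mm ahead of it (finger_overhang is the distance from the TCP to the fingertips, in m); z points along the fingers, y is the direction in which the jaws open and shut (so a half turn about z gives the same grasp; the last joint's range is limited). The gripper opens to 85 mm and grips with 20 to 120 N. Pads are 22 mm wide; open, the fingers measure 114 mm over their backs; the gripper's body (76 mm by 85 mm) begins 54 mm behind the grasp point. The pads swing forward as they close: fully open they stand 13 mm farther back than shut.
Start: joints at [-70.038, 20.225, 93.587, -0, 66.188, -0.138], TCP at [0.215, -0.587, 0.219] pointing down, gripper open.
Joint ranges: [-150.9, 150.9], [-52.94, 120.26], [3.33, 152.33], [-74.26, 254.26], [0, 154.13], [-172.89, 172.89]. Speed limits (degrees/s): [127.2, 127.2, 159.86, 180, 180, 180].

### API

Orientations are given as a 3x3 rotation matrix whose columns are the frame's x, y, z axes.
In Python, from plant import * gives the robot as it stands.
- The arm moves only by the tool play_rows, never from a script. Its argument "targets" is a list of rows, each a list of 2 entries, a list of its own where there are three numbers: the shift along the tool's x, y, z in mm, then the turn about the tool's z in degrees. In form: [[[tx, ty, tz], roll], ...]. A call has 1 to 8 rows; each row is the pose to reach, as a shift and turn from the pose measured when the call began, along the tool's axes at that moment; what a row does not reach only later rows make up. A row lasts 1/8 s, in which the tool goes at most 62.5 mm and 10.7 degrees, less where a joint would pass 70% of its speed; a pose out of reach is approached as far as the arm can. A call with a gripper value outside its range is refused whole. "fingers" is the closure in counts, from 0 (fully open) to 255 (shut), set as the call begins (left out, the last holds). The fingers move at their own pace and stop on an object; the grip force is fixed at half the most. Time passes only in rows, so rows that repeat a pose let the fingers close. It gives the time, the measured TCP pose, the force and the opening at its end, in the units of the state.
- read_state(): the state, without advancing time (a new reading comes with each control period).
- read_camera(name): name is "scene" or "top"; returns (picture, depth): 400x640x3 uint8, blue, green, red; 400x640 float32, m along the optical axis (not along the pixel's ray), 0 where there is no reading.
- camera_params(name): a dict with "mtx" (3x3 intrinsics, pixels), "rvec" (rotation vector, rad) and "tvec" (3), from world to camera coordinates, as OpenCV has them. Camera axes: x right, y down, z forward; pixel columns grow to the right and rows downward; lengths in m; the calibration is good to about 2 mm. A picture is of the moment at which its call begins. camera_params takes no time and is no camera call.
- finish_job(): hands the job in, once; it reports no verdict.
The state is a dict: "time_s": time; "joint_pos": joint angles; "qd": joint speeds; "joint_efforts": joint torques, N m; "tcp_pos": TCP position; "orientation": TCP orientation; "ft_force": force on the tool from outside, world axes, zero at the start; "ft_torque": the same for the moment, N m; "grip_width": finger opening in m.
Only numpy, scipy, OpenCV 4.12 (cv2) and the standard library are available. Lean on these libraries where they do the work, as an engineer would, in place of code of your own. Each camera call takes 0.05 s, during which the arm holds its last target.

## Working session

There is one attempt and no reset: what is moved stays moved. The work goes in short steps, Python scripts to look and compute and a tool call to move; the robot and the scene stay as the last step left them, time stands still between calls to the robot, and variables do not carry over. Pictures are saved under pics/ and viewed, and the job is handed in when it is done.

Besides the shell and the picture viewer there is one more tool, called after ">>>" by a JSON object that holds its "name" and its "arguments". play_rows: Moves the arm, as the interface text tells. Its arguments: {"type":"object","properties":{"targets":{"type":"array","items":{"type":"array"}},"fingers":{"type":"number"}},"required":["targets"]}

```bash
ls; mkdir -p pics; python3 - <<'E'
from plant import *
import cv2,numpy as np
np.set_printoptions(precision=4,suppress=True)
print(read_state())
for n in("scene","top"):
    p,d=read_camera(n); cv2.imwrite(f"pics/{n}0.png",p); np.savez(f"pics/{n}0.npz",p=p,d=d); print(camera_params(n))
E
```

```text
pics
{'time_s': 0.0, 'joint_pos': array([-70.0374,  20.2624,  93.6269,   0.001 ,  66.1904,  -0.1365]), 'qd': array([ 0.0872,  0.1261,  0.0177,  0.0283, -0.078 ,  0.0031]), 'joint_efforts': array([ -0.001 , -60.5234, -34.2068,  -0.0001,   0.009 ,  -0.    ]), 'tcp_pos': array([ 0.2146, -0.5865,  0.2184]), 'orientation': array([[ 0.9391,  0.3436, -0.0005],
       [ 0.3436, -0.9391,  0.0013],
       [ 0.    , -0.0014, -1.    ]]), 'ft_force': array([-0.3062, -1.2043, -0.2077]), 'ft_torque': array([0.0466, 0.0116, 0.0362]), 'grip_width': 0.08527423232596665}
{'mtx': array([[493.9927,   0.    , 317.1532],
       [  0.    , 493.9927, 193.0938],
       [  0.    ,   0.    ,   1.    ]]), 'rvec': array([ 1.5797,  1.7725, -0.8738]), 'tvec': array([ 0.0653, -0.2866,  1.3365])}
{'mtx': array([[516.5833,   0.    , 324.4916],
       [  0.    , 516.5833, 194.2167],
       [  0.    ,   0.    ,   1.    ]]), 'rvec': array([ 2.0373, -2.1797,  0.2341]), 'tvec': array([-0.0023,  0.5589,  0.9368])}
```

View pics/scene0.png

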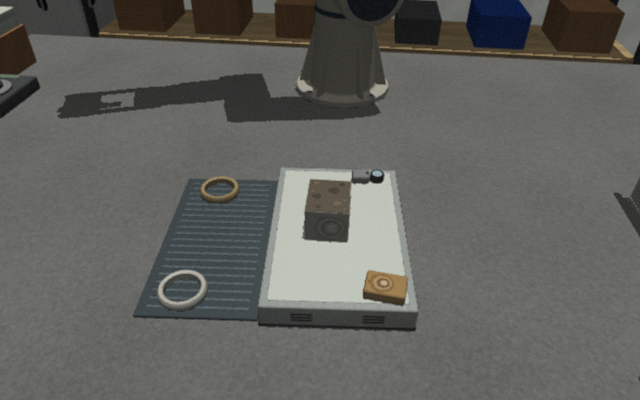

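View pics/top0.png

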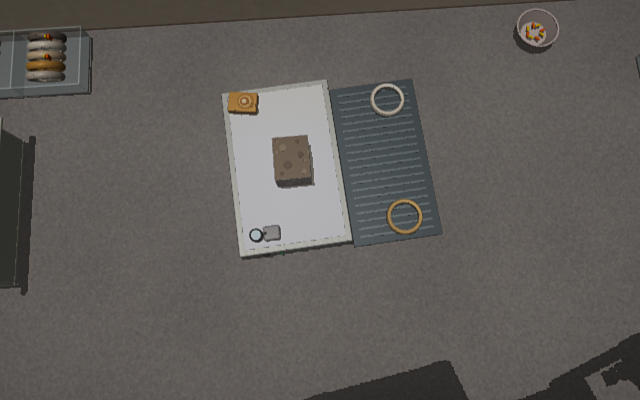

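The top view shows the light box with corners near (222,94), (327,81), (352,241) and (241,257). The block is at (293,161) and the mat to the right. The slice is at (243,102), the loupe at (264,234), and the bangles at (387,99) and (405,216).

```bash
cat > h.py <<'E'
import cv2,numpy as np
from plant import *
np.set_printoptions(precision=4,suppress=True)
def ray(n,uv,z):
    c=camera_params(n);R=cv2.Rodrigues(c["rvec"])[0];t=np.array(c["tvec"]).ravel()
    uv=np.asarray(uv,float).reshape(-1,1,2)
    d=cv2.undistortPoints(uv,c["mtx"],None).reshape(-1,2)
    d=np.c_[d,np.ones(len(d))]@R; o=-R.T@t
    return o+d*((z-o[2])/d[:,2])[:,None]
def cloud(n,d):
    c=camera_params(n);R=cv2.Rodrigues(c["rvec"])[0];t=np.array(c["tvec"]).ravel();K=c["mtx"]
    v,u=np.mgrid[0:400,0:640]
    P=np.stack([(u-K[0,2])/K[0,0]*d,(v-K[1,2])/K[1,1]*d,d],-1)
    return (P-t)@R
E
python3 - <<'E'
from h import *
f=np.load("pics/top0.npz");p,d=f["p"],f["d"]
W=cloud("top",d)
z=W[...,2]
roi=np.zeros((400,640),bool);roi[60:270,210:450]=1
def rect(m,zz,name):
    m=cv2.morphologyEx(m.astype(np.uint8),cv2.MORPH_OPEN,np.ones((3,3)))
    c=max(cv2.findContours(m,0,1)[0],key=cv2.contourArea)
    P=ray("top",c.reshape(-1,2),zz)[:,:2].astype(np.float32)*1000
    r=cv2.minAreaRect(P);print(name,r,"\n",cv2.boxPoints(r))
for y,x in((161,293),(120,270),(160,380),(102,243),(234,271),(235,256)):print(y,x,p[y,x],W[y,x])
rect(roi&(z>0.034)&(d>0),0.044,"box")
rect(roi&(z>0.003)&(z<0.03)&(d>0),0.006,"mat")
b=roi&(z>0.09)&(d>0);rect(b,0.104,"block")
g=p.astype(int)
br=np.zeros_like(roi);br[120:200,265:320]=1
rect(br&(p.max(2)<140)&(z>.085),0.104,"blockcol")
rect(roi&(z>0.052)&(z<0.075)&(np.arange(400)[:,None]<130),0.062,"slice")
rect(roi&(z>0.049)&(z<0.075)&(np.arange(400)[:,None]>205),0.06,"loupe")
rect(roi&(z>0.013)&(z<0.03)&(np.arange(400)[:,None]<160)&(np.arange(640)>355),0.02,"bA")
rect(roi&(z>0.013)&(z<0.03)&(np.arange(400)[:,None]>160)&(np.arange(640)>365),0.02,"bB")
f=np.load("pics/scene0.npz");p,d=f["p"],f["d"];W=cloud("scene",d);z=W[...,2]
roi=np.zeros((400,640),bool);roi[165:330,130:420]=1
m=(roi&(z>0.098)).astype(np.uint8);c=max(cv2.findContours(m,0,1)[0],key=cv2.contourArea)
print("scene block",cv2.minAreaRect(ray("scene",c.reshape(-1,2),.104)[:,:2].astype(np.float32)*1000))
print(ray("scene",[(278,170),(396,171),(414,306),(262,308)],.044), ray("top",[(222,94),(327,81),(352,241),(241,257)],.044))
v=cv2.resize(p[150:330,130:430],None,fx=2.6,fy=2.6,interpolation=2);cv2.imwrite("pics/sz.png",v)
p=np.load("pics/top0.npz")["p"];cv2.imwrite("pics/tz.png",cv2.resize(p[70:270,210:450],None,fx=3,fy=3,interpolation=2))
E
```

```text
161 293 [ 80  94 109] [0.6144 0.0149 0.1074]
120 270 [176 175 176] [0.7218 0.0595 0.0453]
160 380 [82 79 72] [ 0.6339 -0.1601  0.0062]
102 243 [119 150 168] [0.7575 0.1105 0.0615]
234 271 [132 133 137] [0.4872 0.0666 0.0602]
235 256 [179 176 164] [0.4866 0.0946 0.0643]
box ((626.2579345703125, 35.076873779296875), (340.4643249511719, 219.50083923339844), 4.586328983306885) 
 [[447.7951 130.8639]
 [465.3466 -87.9341]
 [804.7208 -60.7102]
 [787.1693 158.0878]]
mat ((633.9010009765625, -167.77273559570312), (340.7613220214844, 180.46969604492188), 4.522933006286621) 
 [[ 456.9352  -91.2548]
 [ 471.1667 -271.1625]
 [ 810.8668 -244.2907]
 [ 796.6354  -64.383 ]]
block ((621.3195190429688, 18.52120018005371), (86.87351989746094, 68.41384887695312), 1.32326078414917) 
 [[577.1044  51.7159]
 [578.6843 -16.6797]
 [665.5347 -14.6735]
 [663.9547  53.7221]]
blockcol ((620.0693359375, 18.24727439880371), (89.38578796386719, 68.90379333496094), 1.3232606649398804) 
 [[574.5928  51.6579]
 [576.184  -17.2275]
 [665.5459 -15.1633]
 [663.9547  53.7221]]
slice ((756.2532958984375, 111.51164245605469), (
[... 356 characters left out ...]
1875, -184.74557495117188), (71.49297332763672, 71.47833251953125), 86.08778381347656) 
 [[ 721.199  -217.9704]
 [ 792.5108 -222.8472]
 [ 797.3886 -151.5208]
 [ 726.0768 -146.644 ]]
bB ((494.9261169433594, -192.138671875), (72.52202606201172, 40.718997955322266), 77.05906677246094) 
 [[ 466.9632 -222.9193]
 [ 506.648  -232.0381]
 [ 522.889  -161.3581]
 [ 483.2043 -152.2392]]
scene block ((628.171875, 20.480783462524414), (94.78315734863281, 68.0737533569336), 1.295592188835144)
[[ 0.4762 -0.0885  0.044 ]
 [ 0.4516  0.1347  0.044 ]
 [ 0.7793  0.1537  0.044 ]
 [ 0.8073 -0.0526  0.044 ]] [[ 0.7854  0.1554  0.044 ]
 [ 0.7993 -0.0615  0.044 ]
 [ 0.4655 -0.0869  0.044 ]
 [ 0.4492  0.1274  0.044 ]]
```

```bash
sleep 0.1
```

```text
(no output)
```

View pics/tz.png

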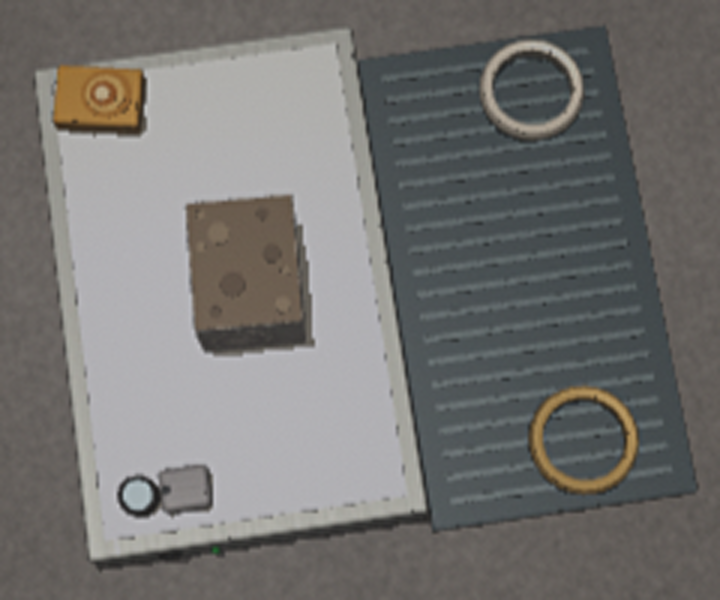

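View pics/sz.png

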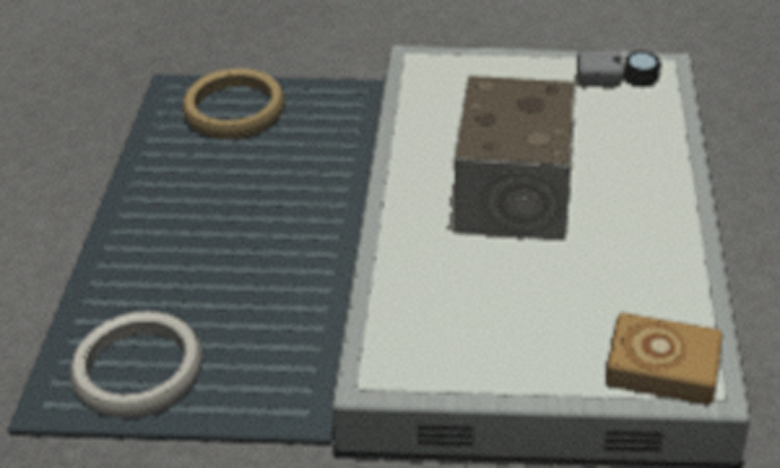

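```bash
python3 - <<'E'
from h import *
p=np.load("pics/top0.npz")["p"]
print(p[120:200:4,293]); print(p[161,265:325:3])
hsv=cv2.cvtColor(p,40)
m=np.zeros((400,640),np.uint8);
r=p[...,2].astype(int)
m[125:195,265:320]=((r-p[...,0]>14)&(r>70)&(r<150))[125:195,265:320]
m=cv2.morphologyEx(m,cv2.MORPH_CLOSE,np.ones((5,5)))
c=max(cv2.findContours(m,0,1)[0],key=cv2.contourArea)
P=ray("top",c.reshape(-1,2),.104)[:,:2].astype(np.float32)*1000
print(cv2.minAreaRect(P),cv2.boundingRect(c))
# line fits per side
for lo,hi,ax in((None,None,0),):
    q=c.reshape(-1,2)
    for s in("L","R","T","B"):
        h=ray("top",cv2.convexHull(c).reshape(-1,2),.104)
        x0,y0,w,hh=cv2.boundingRect(c)
        if s in"LR": 
            k=[((u,v)) for v in range(y0+5,y0+hh-5) for u in [ (np.where(m[v])[0].min()-.5 if s=="L" else np.where(m[v])[0].max()+.5)]]
        else:
            k=[((u,v)) for u in range(x0+6,x0+w-6) for v in [ (np.where(m[:,u])[0].min()-.5 if s=="T" else np.where(m[:,u])[0].max()+.5)]]
        Q=(ray("top",k,.104)[:,:2]*1000).astype(np.float32)
        l=cv2.fitLine(Q,cv2.DIST_HUBER,0,.01,.01).ravel()
        print(s,np.degrees(np.arctan2(l[1],l[0])),l[2:])
E
```

```text
[[175 174 175]
 [176 176 177]
 [176 176 176]
 [176 175 176]
 [104 113 123]
 [ 77  93 107]
 [ 79  92 107]
 [ 79  93 106]
 [ 81  95 107]
 [ 80  95 109]
 [ 81  95 109]
 [ 81  96 110]
 [ 82  97 110]
 [ 81  95 109]
 [ 83  96 112]
 [ 67  71  75]
 [ 55  56  59]
 [185 181 183]
 [180 176 178]
 [182 177 178]]
[[181 177 178]
 [180 177 178]
 [182 178 179]
 [ 78  94 106]
 [ 80  95 108]
 [ 82  97 110]
 [ 81  97 109]
 [ 71  82  95]
 [ 73  84  98]
 [ 81  96 109]
 [ 80  94 109]
 [ 81  94 109]
 [ 79  93 107]
 [ 85 100 114]
 [ 80  93 108]
 [ 79  83  87]
 [184 179 181]
 [180 176 177]
 [179 176 176]
 [179 176 177]]
((623.5813598632812, 18.686660766601562), (82.50151824951172, 66.83676147460938), 1.5596047639846802) (272, 135, 39, 45)
L 1.9208772 [617.8392  52.0301]
R 0.8923692 [624.9824 -14.594 ]
T -87.89678 [664.7976  25.8093]
B -88.37599 [582.2148  18.3303]
```

>>> {"name": "play_rows", "arguments": {"targets": [[[47,-37.5,0],-9.3],[[94,-75,0],-18.6],[[141,-112.5,0],-27.9],[[188,-150,0],-37.2],[[235,-187.5,0],-46.5],[[282,-225,0],-55.8],[[329,-262.5,0],-65.1],[[376,-300,0],-74.4]], "fingers": 125}}

```text
time_s: 1.1
tcp_pos: [0.4653, -0.1738, 0.2188]
orientation: [[-0.084, 0.996, -0.0], [0.996, 0.084, 0.001], [0.001, -0.0, -1.0]]
ft_force: [0.9, -1.2, 0.4]
grip_width: 0.0437
```

```bash
cat >> h.py <<'E'
C=np.array([626.3,35.1]);a=np.radians(4.56);X=np.array([np.cos(a),np.sin(a)]);Y=np.array([-X[1],X[0]])
def rep(tbx=None,tby=None,tz=None):
    s=read_state();R=s["orientation"];p=s["tcp_pos"]*1000
    q=p[:2]-C
    print("t",s["time_s"],"box xy",q@X,q@Y,"z",p[2],"F",s["ft_force"],"w",s["grip_width"],"yaw",np.degrees(np.arctan2(R[1,0],R[0,0]))," tilt",R[2])
    if tbx is not None:
        w=np.r_[C+tbx*X+tby*Y,tz]-p
        print("tool shift",R.T@w,"roll",-(94.56-np.degrees(np.arctan2(R[1,0],R[0,0]))))
E
python3 -c "
from h import *
rep(-3,48,200)"
```

```text
t 1.1 box xy -177.12878445001888 -195.39939253870526 z 218.79237300782594 F [ 0.8958 -1.2478  0.4005] w 0.043685794490184726 yaw 94.80365920949555  tilt [ 0.0011 -0.0003 -1.    ]
tool shift [242.6358 175.1673  19.0144] roll 0.2436592094955472
```

>>> {"name": "play_rows", "arguments": {"targets": [[[48,35,4],0],[[97,70,8],0],[[146,105,12],0],[[194,140,16],0],[[225,162,18],0.2],[[243,175,19],0.2],[[243,175,19],0.2],[[243,175,19],0.2]]}}

```text
time_s: 2.1
tcp_pos: [0.6186, 0.082, 0.1999]
orientation: [[-0.08, 0.997, -0.001], [0.997, 0.08, 0.001], [0.001, -0.001, -1.0]]
ft_force: [-0.2, -0.7, -1.0]
grip_width: 0.0434
```

```bash
python3 -c "
from h import *
rep(-3,48,77)
p,d=read_camera('scene');cv2.imwrite('pics/s1.png',p)"
```

```text
t 2.1 box xy -3.8998622419726177 47.326560973450405 z 199.89137158251316 F [-0.2483 -0.7404 -0.9819] w 0.04337380221207496 yaw 94.57724502696146  tilt [ 0.0006 -0.0011 -1.    ]
tool shift [  0.5963   1.0356 122.8907] roll 0.017245026961461463
```

View pics/s1.png

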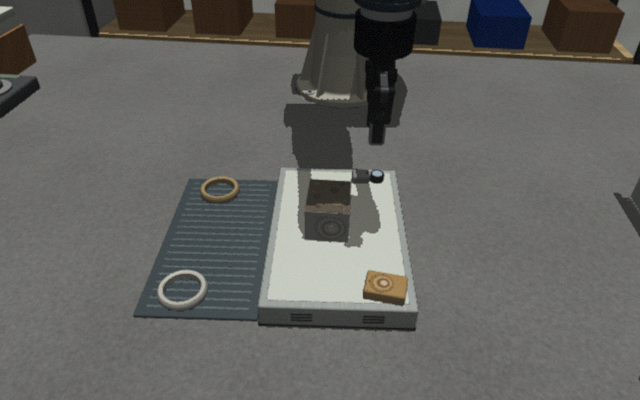

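The gripper is above and behind the block, with its tips near (377,140). The block at (328,210) has not moved. Next I descend.

>>> {"name": "play_rows", "arguments": {"targets": [[[0.5,1,30],0],[[0.5,1,60],0],[[0.5,1,85],0],[[0.5,1,105],0],[[0.5,1,117],0],[[0.5,1,123],0],[[0.5,1,123],0]]}}

```text
time_s: 3.02
tcp_pos: [0.6197, 0.0824, 0.0771]
orientation: [[-0.079, 0.997, -0.001], [0.997, 0.079, 0.001], [0.001, -0.001, -1.0]]
ft_force: [-0.2, -0.7, 0.8]
grip_width: 0.0436
```

```bash
python3 -c "
from h import *
rep(-3,48,77)
p,d=read_camera('scene');cv2.imwrite('pics/s2.png',cv2.resize(p[100:330,130:430],None,fx=2.5,fy=2.5))"
```

```text
t 3.025 box xy -2.8453441580448606 47.69836179269977 z 77.13336101527607 F [-0.2117 -0.6593  0.7681] w 0.04359201807891908 yaw 94.54438635448498  tilt [ 0.0008 -0.0007 -1.    ]
tool shift [ 0.3015 -0.1546  0.1337] roll -0.015613645515017538
```

View pics/s2.png

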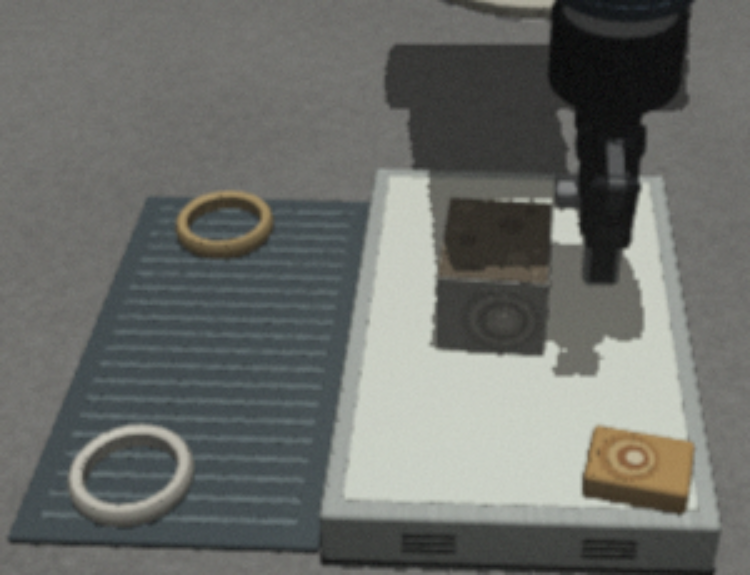

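The fingers are low behind the block, about (600,270) in the zoom, with a gap to its back face. I start pushing at about 4 cm/s.

>>> {"name": "play_rows", "arguments": {"targets": [[[-5,0,0],0],[[-10,0,0],0],[[-15,0,0],0],[[-20,0,0],0],[[-25,0,0],0],[[-30,0,0],0],[[-35,0,0],0],[[-40,0,0],0]]}}

```text
time_s: 4.08
tcp_pos: [0.6232, 0.0432, 0.0776]
orientation: [[-0.079, 0.997, -0.0], [0.997, 0.079, 0.002], [0.002, 0.0, -1.0]]
ft_force: [-0.6, 6.0, 0.8]
grip_width: 0.0436
```

>>> {"name": "play_rows", "arguments": {"targets": [[[-5,0,0],0],[[-10,0,0],0],[[-15,0,0],0],[[-20,0,0],0],[[-25,0,0],0],[[-30,0,0],0],[[-35,0,0],0],[[-40,0,0],0]]}}

```text
time_s: 5.08
tcp_pos: [0.6263, 0.0037, 0.0776]
orientation: [[-0.079, 0.997, -0.0], [0.997, 0.079, 0.003], [0.003, 0.0, -1.0]]
ft_force: [0.1, 5.9, 0.8]
grip_width: 0.0435
```

```bash
python3 -c "
from h import *
rep(-3,-65,77)
p,d=read_camera('scene');cv2.imwrite('pics/s3.png',cv2.resize(p[100:330,130:430],None,fx=2.5,fy=2.5))"
```

```text
t 5.075 box xy -2.4957207212792705 -31.319984523053535 z 77.63566775268484 F [0.0536 5.8617 0.7876] w 0.043532003472615544 yaw 94.51581907170649  tilt [ 0.0031  0.0001 -1.    ]
tool shift [-33.6822  -0.4784   0.5321] roll -0.044180928293513944
```

View pics/s3.png

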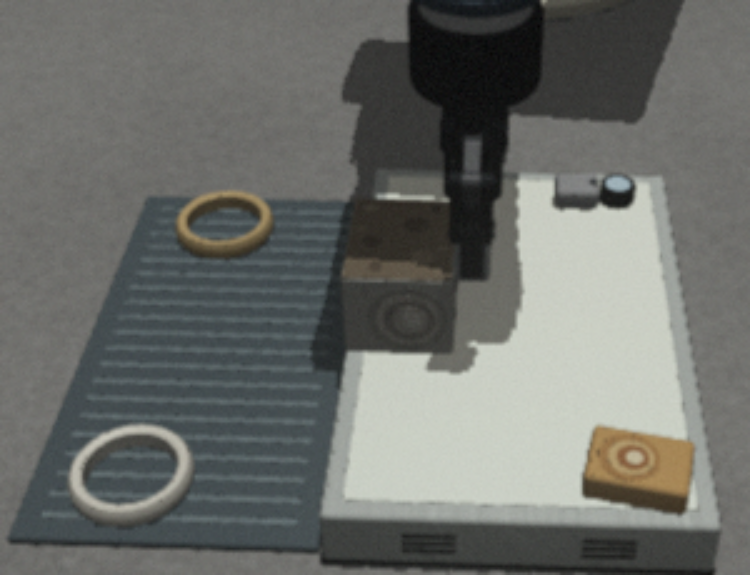

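The block is squared against the fingers, with its front edge over the box edge at about (345,280). The push force is 6 N. I continue.

>>> {"name": "play_rows", "arguments": {"targets": [[[-4,0,0.5],0],[[-8,0,0.5],0],[[-12,0,0.5],0],[[-16,0,0.5],0],[[-20,0,0.5],0],[[-24,0,0.5],0],[[-28,0,0.5],0],[[-32,0,0.5],0]]}}

```text
time_s: 6.12
tcp_pos: [0.6296, -0.0286, 0.0778]
orientation: [[-0.079, 0.997, 0.001], [0.997, 0.079, 0.003], [0.003, 0.002, -1.0]]
ft_force: [-0.1, 4.4, 4.4]
grip_width: 0.0433
```

```bash
python3 -c "
from h import *
rep(-3,-65,77)
p,d=read_camera('scene');cv2.imwrite('pics/s4.png',cv2.resize(p[100:330,130:430],None,fx=2.5,fy=2.5))"
```

```text
t 6.125 box xy -1.8058849839953435 -63.72090354161443 z 77.80494649786712 F [-0.1304  4.3564  4.3869] w 0.043330948924848976 yaw 94.507097170573  tilt [ 0.0031  0.0017 -1.    ]
tool shift [-1.2827 -1.1943  0.799 ] roll -0.052902829426997755
```

View pics/s4.png

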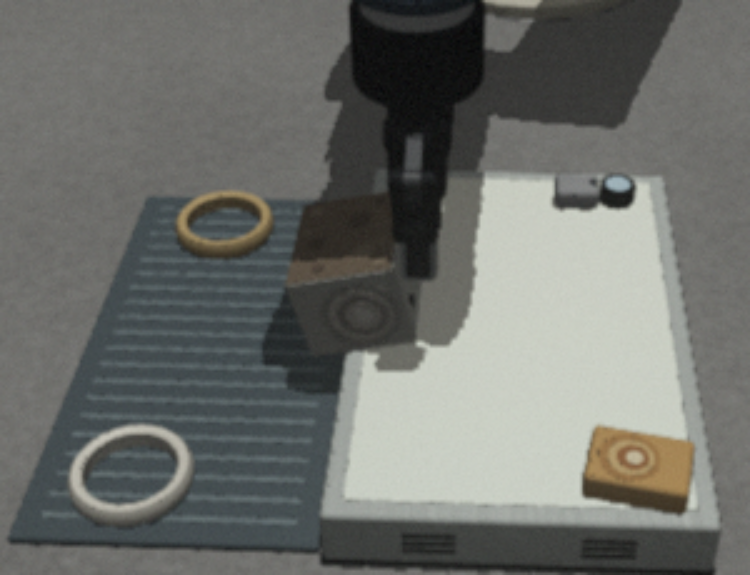

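The block has begun to tip over the edge, by about 10°. I keep pushing slowly.

>>> {"name": "play_rows", "arguments": {"targets": [[[-4,0,0],0],[[-8,0,0],0],[[-12,0,0],0],[[-12,0,0],0]]}}

```text
time_s: 6.68
tcp_pos: [0.6302, -0.0418, 0.0773]
orientation: [[-0.078, 0.997, 0.001], [0.997, 0.078, 0.002], [0.002, 0.001, -1.0]]
ft_force: [0.2, 0.2, -0.3]
grip_width: 0.0436
```

```bash
python3 -c "
from h import *
rep(-3,-65,77)
p,d=read_camera('scene');cv2.imwrite('pics/s5.png',cv2.resize(p[100:330,130:430],None,fx=2.5,fy=2.5))"
```

```text
t 6.675 box xy -2.1914969177408907 -76.95628657568152 z 77.34253030545226 F [ 0.1935  0.1851 -0.3439] w 0.04362304244862713 yaw 94.48471913819198  tilt [ 0.0023  0.001  -1.    ]
tool shift [11.9544 -0.8246  0.3692] roll -0.07528086180802518
```

View pics/s5.png

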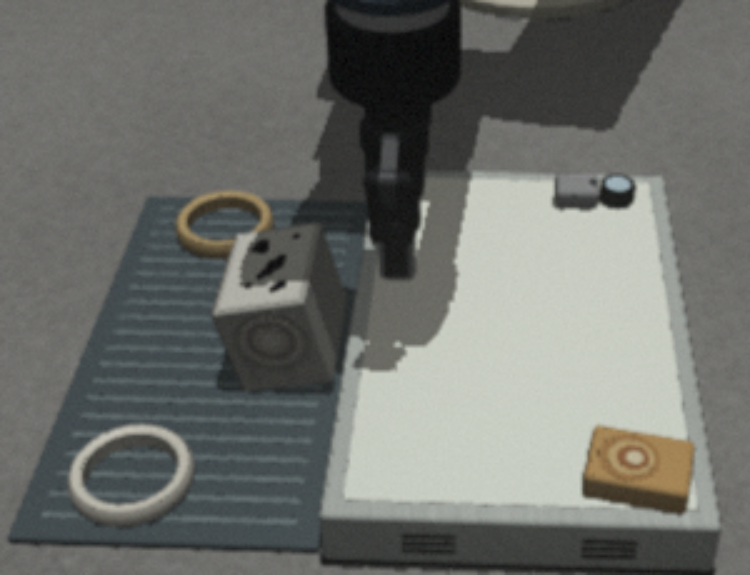

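The block has turned over with the window up. It looks slightly tilted and may still be settling, so I let it settle and look again.

>>> {"name": "play_rows", "arguments": {"targets": [[[0,0,0],0],[[0,0,0],0],[[0,0,0],0],[[0,0,0],0]]}}

```text
time_s: 7.22
tcp_pos: [0.6303, -0.0415, 0.0774]
orientation: [[-0.078, 0.997, 0.001], [0.997, 0.078, 0.002], [0.002, 0.001, -1.0]]
ft_force: [-0.0, 1.0, 0.1]
grip_width: 0.0438
```

```bash
python3 -c "
from h import *
rep()
p,d=read_camera('scene');cv2.imwrite('pics/s6.png',cv2.resize(p[100:330,130:430],None,fx=2.5,fy=2.5));np.savez('pics/s6.npz',p=p,d=d)
p,d=read_camera('top');cv2.imwrite('pics/t6.png',cv2.resize(p[70:270,210:450],None,fx=3,fy=3));np.savez('pics/t6.npz',p=p,d=d)"
```

```text
t 7.225 box xy -2.137672945377403 -76.67040522606364 z 77.36679381055913 F [-0.003   0.9615  0.0899] w 0.043769738023189154 yaw 94.49438292088026  tilt [ 0.0024  0.001  -1.    ]
```

View pics/s6.png

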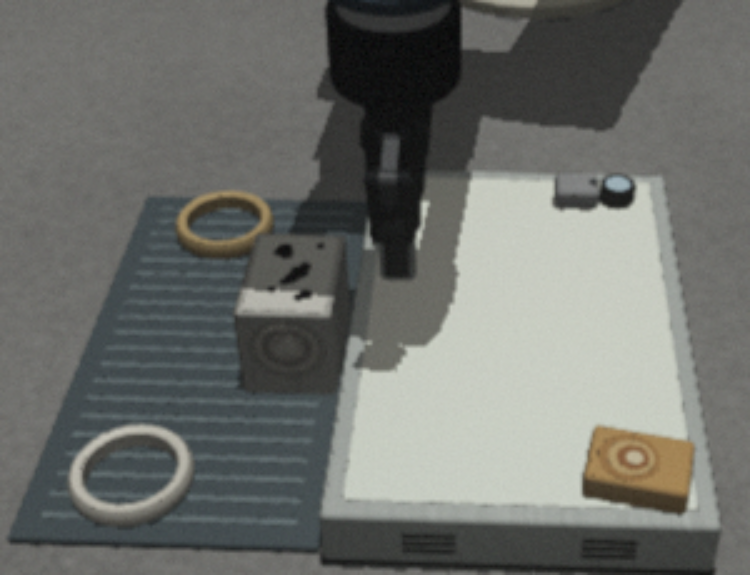

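View pics/t6.png

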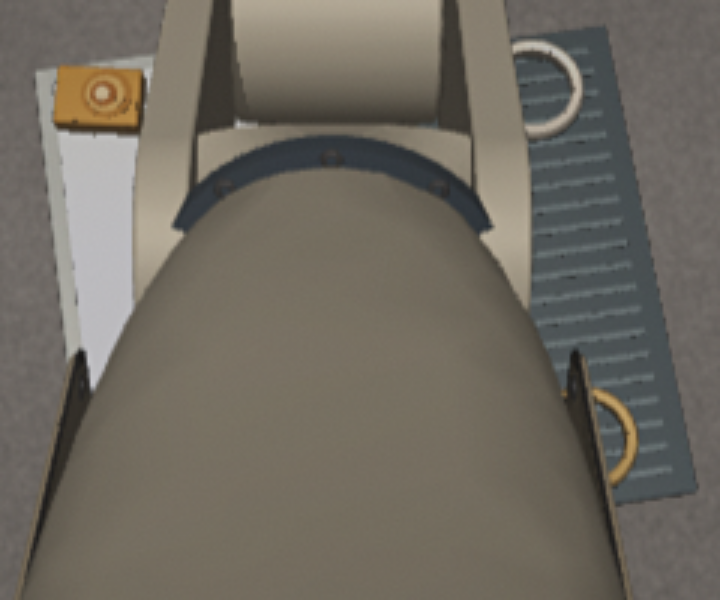

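The block now stands upright with the window up, its top face at about (290,275) in the zoom, close to the box. The top view is blocked by the arm. I measure the clearance to the mat edge from the scene view.

```bash
python3 - <<'E'
from h import *
f=np.load("pics/s6.npz");W=cloud("scene",f["d"])*1000;z=W[...,2]
P=W.reshape(-1,3);q=np.c_[(P[:,:2]-C)@X,(P[:,:2]-C)@Y,P[:,2]].reshape(400,640,3)
# zoom corner px -> image
k=np.array([(258,234),(348,236),(333,316),(236,312)])/2.5+[130,100]
w=ray("scene",k,.074)[:,:2]*1000-C;print("top corners box frame\n",np.c_[w@X,w@Y])
k=np.array([(334,391),(243,388)])/2.5+[130,100]
w=ray("scene",k,.006)[:,:2]*1000-C;print("base corners",np.c_[w@X,w@Y])
m=np.zeros((400,640),bool);m[195:258,222:272]=1
t=m&(abs(z-74)<5)
print("top",t.sum(),np.percentile(z[t],[5,50,95]),[np.percentile(q[t][:,i],[0,2,98,100]) for i in(0,1)])
e=m&(z>15)&(z<66)&(q[...,0]>25)&(q[...,1]<-105)
print("end",e.sum(),[np.percentile(q[e][:,i],[0,2,50,98,100]) for i in(0,1)])
for zz in range(15,70,8):
    s=e&(abs(z-zz)<4); print(zz,q[s][:,1].min(),q[s][:,1].max())
k=[(278,170),(262,308)]
E
```

```text
top corners box frame
 [[ -42.443  -174.4339]
 [ -42.856  -113.9556]
 [  39.0202 -114.3893]
 [  37.7721 -174.7383]]
base corners [[  35.2476 -117.975 ]
 [  34.8849 -177.6917]]
top 1318 [72.0302 75.5978 77.265 ] [array([-41.4343, -36.9374,  41.9746,  43.7174]), array([-176.1054, -174.6124, -116.1374, -115.3259])]
end 975 [array([25.3024, 30.81  , 41.3795, 55.3205, 77.0423]), array([-176.3512, -174.4445, -142.617 , -106.3436, -105.0889])]
15 -175.97897237008254 -115.56291551509534
23 -175.57157295088618 -115.54082386819448
31 -176.02107711183683 -115.71397474041775
39 -175.56144983896587 -108.46812325563718
47 -176.35118059070498 -105.08887729912458
55 -175.09194165536522 -115.78394198558676
63 -175.9903756453796 -115.49086311384478
```

The back face measures about 2 mm past the mat's edge, which is within the calibration error. I retract so I can measure it in the top view relative to the edges.

>>> {"name": "play_rows", "arguments": {"targets": [[[10,0,0],0],[[25,0,0],0],[[35,0,-40],0],[[40,0,-90],0],[[40,0,-120],0],[[40,0,-120],0]]}}

```text
time_s: 8.07
tcp_pos: [0.6286, -0.0008, 0.2004]
orientation: [[-0.079, 0.997, 0.006], [0.997, 0.079, 0.003], [0.002, 0.006, -1.0]]
ft_force: [0.1, 0.3, -0.7]
grip_width: 0.0436
```

>>> {"name": "play_rows", "arguments": {"targets": [[[-40,-50,0],0],[[-80,-100,0],0],[[-120,-150,0],0],[[-160,-200,0],0],[[-200,-250,0],0],[[-240,-280,0],0],[[-280,-280,0],0],[[-280,-280,0],0]]}}

```text
time_s: 9.07
tcp_pos: [0.3713, -0.3036, 0.1973]
orientation: [[-0.076, 0.997, 0.006], [0.997, 0.076, 0.003], [0.002, 0.006, -1.0]]
ft_force: [-0.1, 0.2, -0.5]
grip_width: 0.0435
```

```bash
python3 -c "
from h import *
rep()
p,d=read_camera('top');cv2.imwrite('pics/t7.png',cv2.resize(p[70:270,210:450],None,fx=3,fy=3,interpolation=2));np.savez('pics/t7.npz',p=p,d=d)
p,d=read_camera('scene');cv2.imwrite('pics/s7.png',cv2.resize(p[100:330,130:430],None,fx=2.5,fy=2.5));np.savez('pics/s7.npz',p=p,d=d)
"
```

```text
t 9.075 box xy -281.07173048972186 -317.3346973011098 z 197.26244740149176 F [-0.0663  0.1994 -0.483 ] w 0.04348438863546535 yaw 94.38289415912833  tilt [ 0.0023  0.0057 -1.    ]
```

View pics/t7.png

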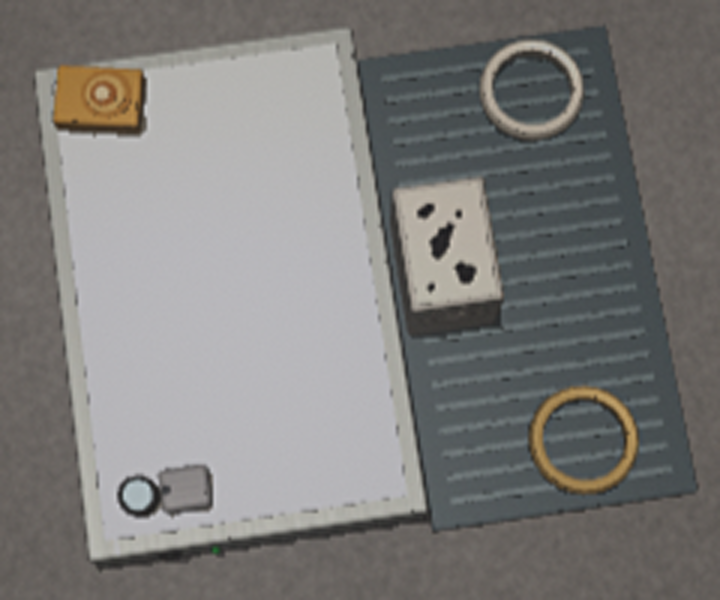

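View pics/s7.png

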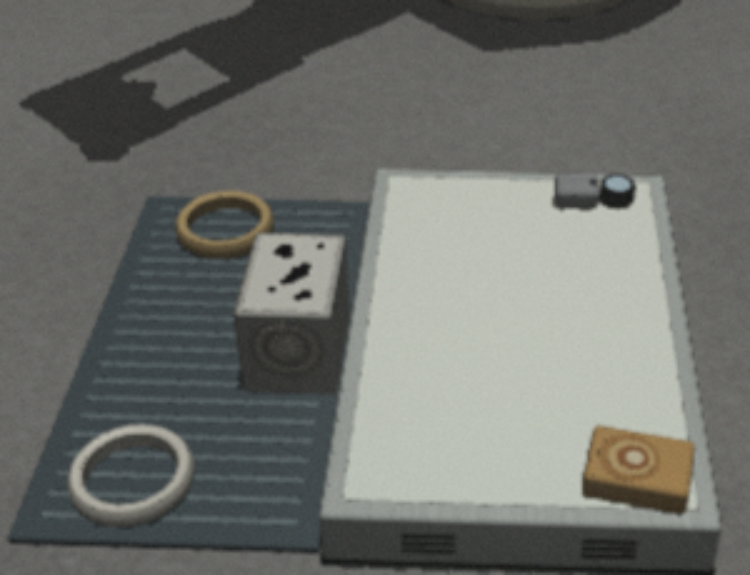

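```bash
python3 - <<'E'
from h import *
def corners(n,box,z,sub):
    p=np.load(f"pics/{n}7.npz")["p"];m=np.zeros((400,640),np.uint8)
    y0,y1,x0,x1=box; m[y0:y1,x0:x1]=(p[y0:y1,x0:x1].min(2)>105)
    m=cv2.morphologyEx(m,cv2.MORPH_CLOSE,np.ones((9,9)))
    nm="top" if n=="t" else "scene"
    nl,lb,st,ce=cv2.connectedComponentsWithStats(m); 
    i=1+st[1:,4].argmax();m=(lb==i).astype(np.uint8);print(st[i])
    big=cv2.resize(m*255,None,fx=4,fy=4,interpolation=1)
    c=max(cv2.findContours((big>127).astype(np.uint8),0,1)[0],key=cv2.contourArea).reshape(-1,2)
    c=(c+.5)/4-.5
    w=ray(nm,c,z)[:,:2]*1000-C;w=np.c_[w@X,w@Y]
    print(n,cv2.minAreaRect(w.astype(np.float32)),cv2.boxPoints(cv2.minAreaRect(w.astype(np.float32))))
corners("t",(125,178,337,382),.074,4)
corners("s",(190,230,225,268),.074,4)
# mat/box near edges, both views at block-x
for n,nm in(("t","top"),("s","scene")):
    p=np.load(f"pics/{n}7.npz")["p"]
    for bx in(-110,-80,70,100):
        # scan along by, project points at z=.044 and .006
        c=camera_params(nm)
        for z in(.044,.006):
            by=np.arange(-125,-95,1.)
            P=np.c_[(C+bx*X+by[:,None]*Y)/1000,np.full(len(by),z)]
            uv=cv2.projectPoints(P,c["rvec"],c["tvec"],c["mtx"],None)[0].astype(np.float32)
            g=cv2.remap(p,uv,None,cv2.INTER_LINEAR).mean(2).ravel()
            if z==.044: i=np.diff(g).argmax();print(n,bx,z,"box edge by",by[i]+.5)
E
```

```text
[ 337  129   40   49 1503]
t ((-3.8623886108398438, -137.3144073486328), (80.00879669189453, 91.77745056152344), 89.51737976074219) [[ -50.0864 -176.9308]
 [  41.6877 -177.7039]
 [  42.3617  -97.698 ]
 [ -49.4125  -96.9249]]
[ 225  193   43   34 1182]
s ((-3.204387664794922, -146.78184509277344), (59.876068115234375, 85.63936614990234), 89.40240478515625) [[ -46.334  -176.2717]
 [  39.3007 -177.1648]
 [  39.9252 -117.292 ]
 [ -45.7095 -116.3988]]
t -110 0.044 box edge by -109.5
t -80 0.044 box edge by -108.5
t 70 0.044 box edge by -109.5
t 100 0.044 box edge by -109.5
s -110 0.044 box edge by -107.5
s -80 0.044 box edge by -108.5
s 70 0.044 box edge by -107.5
s 100 0.044 box edge by -108.5
```

```bash
python3 - <<'E'
from h import *
p=np.load("pics/t7.npz")["p"]
print(p[150,333:382].mean(1).astype(int))
m=np.zeros((400,640),np.uint8)
m[128:174,340:379]=(p[128:174,340:379].mean(2)>125)
m=cv2.morphologyEx(m,cv2.MORPH_CLOSE,np.ones((7,7)));m=cv2.morphologyEx(m,cv2.MORPH_OPEN,np.ones((5,5)))
c=max(cv2.findContours(m,0,1)[0],key=cv2.contourArea)
# left / right edges subpixel at half level, per row
L=[];R=[]
for v in range(136,168):
    g=p[v].mean(1)
    u=340+np.where(g[340:352]<100)[0]
    u=u.max() if len(u) else 340
    L.append((u+(125-g[u])/(g[u+1]-g[u]),v))
    u=365+np.where(g[365:385]<125)[0].min()
    R.append((u-1+(g[u-1]-125)/(g[u-1]-g[u]),v))
for k in(L,R):
    w=ray("top",k,.074)[:,:2]*1000-C;by=w@Y;bx=w@X;f=np.polyfit(bx,by,1);print(np.median(by),"slope deg",np.degrees(f[0]),by.min(),by.max())
E
```

```text
[163 162 163 164 154  60  82  89  59  54  71 151 162 176 175 175 173 174
 176 175  92  35  34  40  41  36  67 179 178 173 171 172 171 172 172 172
 170 173 170 132 146  95  74  77  90  86  82  79  80]
-118.5137459472959 slope deg -10.325857218496628 -175.31040267121531 -118.00584847219473
-175.83673380443565 slope deg 16.21760031003044 -282.00384636734185 -55.71686134532767
```

Both views put the back face at a box-frame y of about -117 mm, and the mat starts at -113 mm. The block is therefore wholly on the mat, and a further high nudge would only risk toppling it. One last check on the bystanders, then I hand in.

```bash
python3 - <<'E'
from h import *
a=np.load("pics/top0.npz")["p"].astype(int);b=np.load("pics/t7.npz")["p"].astype(int)
for n,(y,x,r) in dict(slice=(102,243,20),loupe=(234,264,20),A=(99,387,20),B=(216,405,20)).items():
    print(n,"mean abs diff",abs(a-b)[y-r:y+r,x-r:x+r].mean())
print("bg",abs(a-b)[290:330,250:290].mean())
print(read_state()["ft_force"]); print(finish_job())
E
```

```text
slice mean abs diff 3.814375
loupe mean abs diff 4.605416666666667
A mean abs diff 3.25375
B mean abs diff 3.00625
bg 3.04875
[-0.0406 -0.1629  0.2787]
the job is handed in; nothing more can be done
None
```

The agate block now stands on the mat with its moss-marked window up, and I handed the job in at about 9 s with the gripper clear of everything.

I pushed the block slowly (3–4 cm/s, about 6 N) with the half-open fingers low behind its back face. It tipped over the light box edge by itself, without being lifted, and settled upright.

**Position:** the last measurements put the block's near face about 117 mm from the light box centre line, and the mat starts at 113 mm. The estimates for that face did not fully agree:

| Source | Distance (mm) |
|---|---|
| Scene depth | 115.5 |
| Scene outline of the top face | 116–117 |
| Top view | 118.5 |

That leaves a margin of roughly 2–5 mm, all of it on the mat. My first top-view outline failed because it merged with the light box, so I redid it row by row. The straight-line fit in the redo was spoiled by outliers, so the top-view figure is the median. I did not nudge the block further, because a push that high could have toppled it.

**Bystanders:** the before-and-after top pictures show no movement. The differences at the slice, loupe and bangles were 3.0–4.6 grey levels, against 3.0 for plain background. The loupe and the slice read slightly above background, but both look unmoved in the picture.

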